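# Wind the soak timer and set it to twenty minutes

### The arm

A 6-joint arm with a two-finger parallel gripper is mounted at the origin on the work surface. World frame = base frame: x ahead of the robot, y to its left, z up, the work surface at z = 0. Lengths are in mm, angles in rad, forces in N, time in s.
With the tool pointing down it reaches from about 275 to 1000 mm from the base axis. Payload 8.4 kg.
Tool frame: the origin (TCP) lies on the mounting face of the last link; the fingertips stand 173 mm ahead of it and the grasp point (between the pads) lies 155 mm ahead of it; z points along the fingers, y is the line along which they close (so a half turn about z gives the same grasp; the last joint's range is limited). The gripper opens to 85 mm and grips with 20 to 120 N. Pads are 22 mm wide; open, the fingers measure 114 mm over their backs; the gripper's body (76 mm by 85 mm) begins 54 mm behind the grasp point. The pads swing forward as they close: fully open they stand 13 mm farther back than shut.
Start: joints at [-1.213, 0.353, 1.633, -0, 1.155, -0.002], TCP at [220.054, -584.984, 404.681] pointing down, gripper open.
Joint ranges: [-2.63, 2.63], [-0.92, 2.1], [0.06, 2.66], [-1.3, 4.44], [0, 2.69], [-3.02, 3.02]. Speed limits (rad/s): [2.22, 2.22, 2.79, 3.14, 3.14, 3.14].

### API

Orientations are given as [roll, pitch, yaw] about the fixed x, y, z axes, in that order (R = Rz(yaw) Ry(pitch) Rx(roll)).
In Python, from rig import r gives the robot as it stands.
- The arm moves only by the tool apply_moves, never from a script. Its argument "deltas" is a list of rows, each an object with "claw": the gripper command: -1 is fully open, 1 is shut, values between are in proportion; "delta_pos": the shift along the tool's x, y, z in cm, a list of three; "yaw": the turn about the tool's z in rad. In form: [{"claw": claw, "delta_pos": [tx, ty, tz], "yaw": yaw}, ...]. A call has 1 to 8 rows; each row shifts and turns the commanded pose from where the row before left it, along the tool's axes as they then stand; what a row does not reach is not made up. A row lasts 1/8 s, in which the tool goes at most 62.5 mm and 10.7 degrees, less where a joint would pass 70% of its speed; a pose out of reach is approached as far as the arm can. A call with a gripper value outside its range is refused whole. The fingers move at their own pace and stop on an object; "grip_force" is the grip in N (left out, the last holds). Time passes only in rows, so rows that do not move let the fingers close. It gives the time, the measured TCP pose, the force, the opening and the grip force at its end, in the units of the state.
- r.sense(): the state, without advancing time (a new reading comes with each control period).
- r.grab_frame(name): name is "scene" or "side" or "wrist"; returns a dict with "img" (420x560x3 uint8, blue, green, red), "z_map" (420x560 float32, mm along the optical axis (not along the pixel's ray), 0 where there is no reading), "fx", "fy", "cx", "cy" (pixels), "eye" and "rotation" of the camera in the world; the wrist camera has in their place "T_tool_cam" (4x4, takes a point from camera to tool coordinates, whose origin is the TCP and whose axes are the flange's). Camera axes: x right, y up, looking along -z (the intrinsics and any distortion apply to the point x, -y, -z); pixel columns grow to the right and rows downward; lengths in mm; the calibration is good to about 2 mm. A picture is of the moment at which its call begins: read the wrist's pose just before it.
- r.sign_off(): hands the job in; it is judged then, once.
The state is a dict: "clock": time; "qpos": joint angles; "qvel": joint speeds; "joint_efforts": joint torques, N m; "eef_pos": TCP position; "tcp_rot": TCP orientation; "contact_force": force on the tool from outside, world axes, zero at the start; "wrist_torque": the same for the moment, N m; "opening": opening from 0.0 (shut) to 1.0 (fully open); "grasp_force": force on a finger pad.
Only numpy, scipy, OpenCV 4.12 (cv2) and the standard library are available. Lean on these libraries where they do the work, as an engineer would, in place of code of your own. Each camera call takes 0.05 s, during which the arm holds its last target. There are 200 camera calls.

### The job

The twist timer on the nail table's mat still has some minutes left over from the last client. Wind it up properly for the next soak: twist its knob clockwise past the 30-minute top mark, then back down to 20 minutes (the dot of green polish), pressing it down onto the mat as you twist so that its case neither turns nor wanders, but not leaning on it hard. Leave the knob set and the timer standing where it is, and do not disturb the other things on the mat.

Things in the scene. Friction and masses are not known exactly. Their poses are not given: they have to be found in the camera images.
- timer: Loose free-standing twist timer, 62 mm tall, 0.25 kg (varies). Origin: centre of the underside of its black rubber sole (70 mm across, four feet on a 28 mm radius), on the mat. z: the knob's axis, up; -x: its front. The timer is too light to hold itself: the feet (friction about 0.6, varies) slip round on the mat unless it is pushed down with some 12 to 17 N while twisting. Over 20 N harms it.
- scale (a point): Centre of the scale on top of the cream case (86 mm across, 8.5 to 33.5 mm above the timer's origin), 33.5 mm above the origin; axes as timer. Red mark: zero; double blue mark: 30 minutes, the top; green dot: 20. The sole under the case is springy: a push of up to about 4 N moves nothing, beyond that case and knob sink 1 mm per 4 N, at most 5 mm.
- knob_grip (a point): On the axis of the pink knob, 54 mm above the timer's origin, at the height to grip its ribbed round grip: 40 mm across, 24 mm tall, from 38 to 62 mm above the origin. Below it the knob's flange, 64 mm across, its top 16 mm under this point. z: up along the axis; the frame turns with the knob. Twisting takes 0.18 N m either way.
- dial (a joint): Knob angle against the case, rad, growing clockwise seen from above: 0 at the red mark, 0.1396 (8 degrees) a minute, 2.793 at 20 (green dot), 4.189 at the 30-minute top mark, end stop 4.608. It stays where left (ticking too slow to notice). White pointer line on the knob: in the timer's frame 120 degrees counter-clockwise from +x at 0, along +x at 15 minutes, 40 clockwise of +x at 20.
- mat: Grey work mat, 300 x 420 x 3 mm, lying fixed on the table; origin at the centre of its underside, x across its short side. The timer's front faces the mat's -x side at the start, to within 0.06 rad.
- polish: Bystander: small green polish bottle with a black cap, 30 mm across, 76 mm tall; origin at the centre of its underside.
- powder_jar: Bystander: powder jar with a white lid, 54 mm across, 38 mm tall; origin at the centre of its underside.
- buffer_block: Bystander: white buffing block, 95 x 26 x 26 mm, long along its x; origin at the centre of its underside.
Not all that is in view belongs to the job. What is meant by the timer is not turquoise, and is the smaller of those in its own colour.

How it is judged:
By the outcome, as a careful person would: the job done as asked, in the order asked, and still so for the second after the job is handed in, with the robot touching nothing.
It also fails if it takes over 61 s, if anything falls off the work surface, if the arm or the gripper's body presses on something with over 40 N, if the wrist force passes 120 N, or if a joint passes its speed limit or range.

## Working session

There is one attempt and no reset: what is moved stays moved. The work goes in short steps, Python scripts to look and compute and a tool call to move; the robot and the scene stay as the last step left them, time stands still between calls to the robot, and variables do not carry over. Pictures are saved under pics/ and viewed, at most 10 in all, crops included, and the job is handed in when it is done.

Besides the shell and the picture viewer there is one more tool, called after "Request:" as a command line: name --argument value ..., lists and objects as JSON in quotes. apply_moves: Moves the arm, as the interface text tells. Its arguments: {"type":"object","properties":{"deltas":{"type":"array"},"grip_force":{"type":"number"}},"required":["deltas"]}

```bash
mkdir -p pics
cat > h.py <<'E'
import numpy as np,cv2
from rig import r
def cloud(f):
    z=f["z_map"];v,u=np.mgrid[:420,:560]
    P=np.stack([(u-f["cx"])/f["fx"]*z,-(v-f["cy"])/f["fy"]*z,-z],-1)
    return P
def world(f):
    P=cloud(f)@np.array(f["rotation"]).T+np.array(f["eye"]); P[f["z_map"]==0]=np.nan; return P
E
python3 - <<'E'
from h import *
print(r.sense())
for n in ("scene","side"):
    f=r.grab_frame(n);cv2.imwrite(f"pics/{n}1.png",f["img"])
    np.savez(f"{n}1.npz",**f); print({k:v for k,v in f.items() if k not in("img","z_map")})
E
```

```text
{'clock': 0.0, 'qpos': array([-1.21339433e+00,  3.53651557e-01,  1.63411226e+00, -8.63736421e-06,
        1.15522969e+00, -2.40640492e-03]), 'qvel': array([ 2.86286161e-04, -1.34918748e-03, -2.93086075e-04, -7.49119424e-05,
       -1.15911394e-03, -8.66875687e-04]), 'joint_efforts': array([-6.85879131e-04, -6.05250335e+01, -3.42065406e+01, -1.09590437e-04,
        9.14760225e-03,  9.08845266e-06]), 'eef_pos': array([ 219.97363748, -584.76350933,  403.96875298]), 'tcp_rot': array([-3.14019178e+00,  4.52627160e-06,  3.59811899e-01]), 'contact_force': array([0.11814365, 0.13507686, 1.34574832]), 'wrist_torque': array([-0.00519167, -0.02263631, -0.01523844]), 'grasp_force': 0.0, 'opening': 1.0002247695645001}
{'fx': 401.25139071726204, 'fy': 401.25139071726204, 'cx': 279.93818820491765, 'cy': 213.20534738257263, 'eye': array([894.19840501, 420.4595387 , 543.24012956]), 'rotation': array([0.82604527, 0.00279213, 2.43614543])}
{'fx': 539.9766202026935, 'fy': 539.9766202026935, 'cx': 273.61614496822915, 'cy': 207.8236769655837, 'eye': array([ 31.29435747, 689.76003839, 972.89380185]), 'rotation': array([ 0.76215472,  0.00823155, -2.46593876])}
```

View pics/scene1.png

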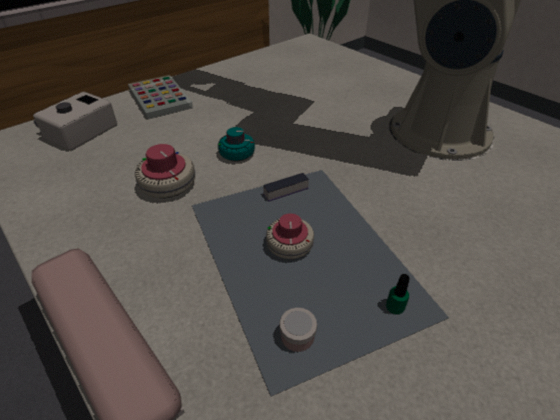

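View pics/side1.png

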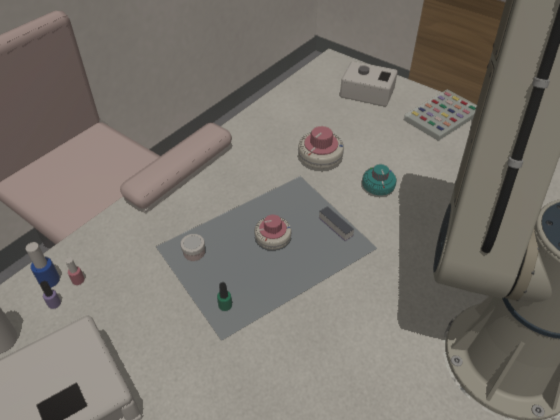

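The scene picture shows the target timer (red knob, cream case, on the mat) at about (290,232). The larger decoy is at (165,170), the turquoise one at (236,145), the polish at (398,295), the jar at (298,328) and the block at (286,187). In the side picture the timer is at (273,230).

```bash
cat >> h.py <<'E'
from scipy.spatial.transform import Rotation as Ro
def world(f):
    P=cloud(f)@Ro.from_euler("xyz",f["rotation"]).as_matrix().T+np.array(f["eye"]); P[f["z_map"]==0]=np.nan; return P
E
python3 - <<'E'
from h import *
out=[]
for n,(u,v) in (("scene",(290,232)),("side",(273,230))):
    f=dict(np.load(n+"1.npz")); W=world(f)
    pts={"scene":dict(block=(286,184),jar=(298,325),pol=(404,280)),"side":dict(block=(336,220),jar=(193,244),pol=(223,287))}[n]
    for k,p in pts.items(): print(n,k,W[p[1],p[0]].round())
    w=W[v-25:v+35,u-30:u+30].reshape(-1,3)
    z=w[:,2]; print(n,"zmax",np.nanpercentile(z,99.5))
    for lo,hi in((58,75),(32,42)):
        q=w[(z>lo)&(z<hi)]; c,rad=cv2.minEnclosingCircle(q[:,:2].astype(np.float32)); print(lo,len(q),c,rad,np.median(q,0))
    hsv=cv2.cvtColor(f["img"],cv2.COLOR_BGR2HSV)
    c={"scene":[(195,210),(323,171),(446,317),(275,372)],"side":[(158,247),(303,180),(374,247),(222,330)]}[n]
    for a in c: print("corner",W[a[1],a[0]].round(1))
    out.append(cv2.resize(f["img"][v-30:v+34,u-32:u+32],(400,400),interpolation=cv2.INTER_CUBIC))
cv2.imwrite("pics/c1.png",np.clip(np.hstack(out)*1.4,0,255).astype(np.uint8))
E
```

```text
scene block [465. -66.  27.]
scene jar [673. 199.  39.]
scene pol [523. 261.  77.]
scene zmax 64.83837004269031
58 333 (558.3153076171875, 48.845218658447266) 20.805683135986328 [559.96824795  50.93811256  63.38029839]
32 835 (558.4063110351562, 49.44895553588867) 42.427223205566406 [573.28542553  64.49966775  36.32494005]
corner [ 639.1 -143.6    4.1]
corner [ 3.489e+02 -7.260e+01  3.000e-01]
corner [473.  321.1   2. ]
corner [731.4 216.4   2. ]
side block [461. -71.  27.]
side jar [665. 200.  41.]
side pol [513. 263.  80.]
side zmax 67.29183658539172
58 213 (555.4381713867188, 50.36467742919922) 22.041730880737305 [555.76966181  53.07112441  64.28350922]
32 474 (555.2030639648438, 52.77742385864258) 43.597618103027344 [542.36494765  65.76363663  37.22656781]
corner [750.1 236.6   1.5]
corner [ 619.4 -153.9    2.6]
corner [354.9 -72.7   4.4]
corner [482.6 307.8   5. ]
```

View pics/c1.png

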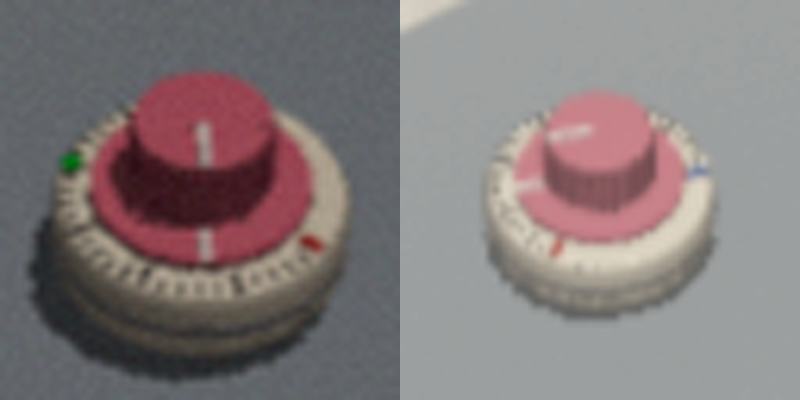

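The crop shows the white pointer facing the scene camera. The red zero mark lies about 58° counter-clockwise of it (scene, right) and the green dot is on the left, so the dial is at roughly 7 min. The axis is near (557, 50) and the timer's +x is near -14°. I'll move the wrist camera over it.

Request:
apply_moves --deltas '[{"claw":-1,"delta_pos":[3.85,-3.4,0],"yaw":0},{"claw":-1,"delta_pos":[3.85,-3.4,0],"yaw":0},{"claw":-1,"delta_pos":[3.85,-3.4,0],"yaw":0},{"claw":-1,"delta_pos":[3.85,-3.4,0],"yaw":0},{"claw":-1,"delta_pos":[3.85,-3.4,0],"yaw":0},{"claw":-1,"delta_pos":[3.85,-3.4,0],"yaw":0},{"claw":-1,"delta_pos":[3.85,-3.4,0],"yaw":0}]'

```text
clock: 0.98
eef_pos: [388.9, -265.8, 404.6]
tcp_rot: [-3.142, 0.0, 0.36]
contact_force: [0.2, -0.6, -0.7]
opening: 1.0
grasp_force: 0.0
```

Request:
apply_moves --deltas '[{"claw":-1,"delta_pos":[3.85,-3.4,0],"yaw":0},{"claw":-1,"delta_pos":[3.85,-3.4,0],"yaw":0},{"claw":-1,"delta_pos":[3.85,-3.4,0],"yaw":0},{"claw":-1,"delta_pos":[3.85,-3.4,0],"yaw":0},{"claw":-1,"delta_pos":[3.85,-3.4,0],"yaw":0},{"claw":-1,"delta_pos":[3.85,-3.4,0],"yaw":0},{"claw":-1,"delta_pos":[3.85,-3.4,0],"yaw":0},{"claw":-1,"delta_pos":[0,0,0],"yaw":0}]'

```text
clock: 1.98
eef_pos: [558.0, 53.0, 404.3]
tcp_rot: [-3.141, -0.0, 0.363]
contact_force: [-0.4, -1.2, -0.1]
opening: 1.0
grasp_force: 0.0
```

```bash
cat >> h.py <<'E'
def wristworld(f,s):
    T=np.array(f["T_tool_cam"]);R=Ro.from_euler("xyz",s["tcp_rot"]).as_matrix()
    P=(cloud(f)@T[:3,:3].T+T[:3,3])@R.T+s["eef_pos"]; P[f["z_map"]==0]=np.nan; return P
E
python3 - <<'E'
from h import *
s=r.sense();f=r.grab_frame("wrist");print(s["eef_pos"],s["tcp_rot"],s["qpos"],s["contact_force"],f["T_tool_cam"])
W=wristworld(f,s);np.savez("w1.npz",W=W,img=f["img"]);cv2.imwrite("pics/w1.png",f["img"])
E
```

```text
[558.01394516  53.03681184 404.25089252] [-3.14105980e+00 -3.07971400e-04  3.63147759e-01] [9.19049846e-02 2.53690272e-01 1.77352046e+00 6.63885234e-04
 1.11422806e+00 1.29926083e+00] [-0.44371364 -1.17469822 -0.1268716 ] [[ 5.50206748e-04  9.47833524e-01  3.18765288e-01  8.18859454e+01]
 [ 9.99999756e-01 -6.58832248e-04  2.32950955e-04  1.81491421e-01]
 [ 4.30811576e-04  3.18765082e-01 -9.47833655e-01  3.28786844e+01]
 [ 0.00000000e+00  0.00000000e+00  0.00000000e+00  1.00000000e+00]]
```

View pics/w1.png

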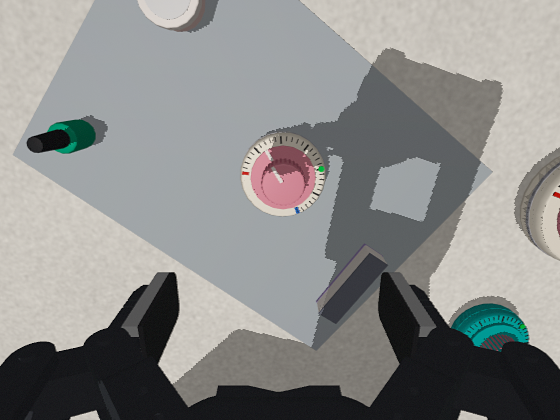

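The wrist view shows the timer at (284,175), with red at (246,173), green at (321,169), blue at (297,210) and the pointer running from about (267,157) to (280,180). Next I'll fit the axis and the angles.

```bash
cat > fit.py <<'E'
from h import *
def fit(W,img,near):
    hsv=cv2.cvtColor(img,cv2.COLOR_BGR2HSV).astype(int);H,S,V=hsv[...,0],hsv[...,1],hsv[...,2]
    d=np.hypot(W[...,0]-near[0],W[...,1]-near[1]);z=W[...,2]
    top=(d<30)&(z>61)&(z<69)
    c,rad=cv2.minEnclosingCircle(W[top][:,:2].astype(np.float32));print("top",np.round(c,2),round(rad,2),np.median(z[top]).round(1), W[top].mean(0).round(2))
    ring=(d<50)&(z>33)&(z<39)
    c2,rad2=cv2.minEnclosingCircle(W[ring][:,:2].astype(np.float32));print("case",np.round(c2,2),round(rad2,2))
    ar=(d<44)&(d>31)&(z>30)
    ang=lambda m,c:(np.degrees(np.arctan2(*(np.nanmean(W[m],0)[:2]-c)[::-1])).round(1),int(m.sum()))
    print("red",ang(ar&((H<8)|(H>172))&(S>150),c2),"green",ang(ar&(H>50)&(H<80)&(S>120),c2),"blue",ang(ar&(H>100)&(H<130)&(S>100),c2))
    hi=V>np.median(V[top]) -30
    w=(d<15)&top&(S<70)&hi; print("ptr top",ang(w,c))
    fl=(d>22)&(d<31)&(z>36)&(z<45)&(S<60)&(V>150); print("ptr flange",ang(fl,c2))
    return c,c2
if __name__=="__main__":
    a=np.load("w1.npz"); fit(a["W"],a["img"],(557,50))
    i=a["img"][125:225,230:335];cv2.imwrite("pics/w1c.png",cv2.resize(i,(630,600),interpolation=cv2.INTER_CUBIC))
E
python3 fit.py
```

```text
top [557.56  48.57] 20.06 62.8 [557.6   48.51  62.75]
case [557.28  48.37] 41.52
red (np.float64(104.6), 18) green (np.float64(-56.4), 28) blue (np.float64(-138.1), 20)
ptr top (np.float64(56.2), 51)
ptr flange (np.float64(66.9), 47)
```

View pics/w1c.png

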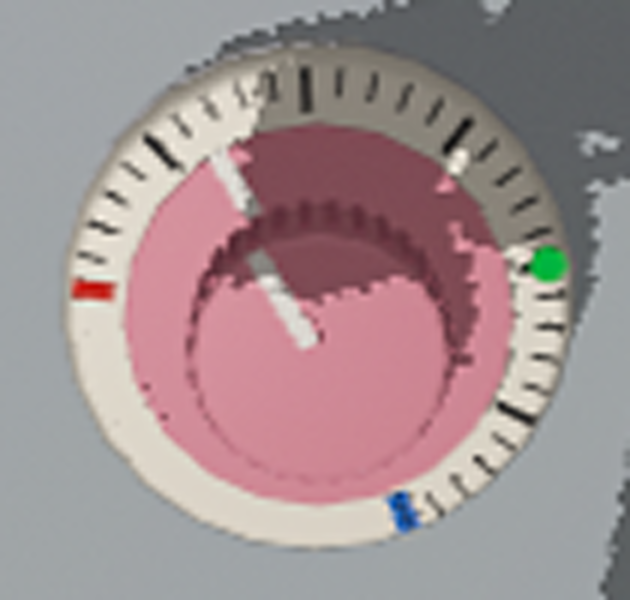

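Request:
apply_moves --deltas '[{"claw":-1,"delta_pos":[-0.2,0.4,0.6],"yaw":0},{"claw":-1,"delta_pos":[0,0,1.3],"yaw":-0.18},{"claw":-1,"delta_pos":[0,0,1.3],"yaw":-0.18},{"claw":-1,"delta_pos":[0,0,1.3],"yaw":-0.18},{"claw":-1,"delta_pos":[0,0,1.3],"yaw":-0.18},{"claw":-1,"delta_pos":[0,0,1.3],"yaw":-0.18},{"claw":-1,"delta_pos":[0,0,1.3],"yaw":-0.18},{"claw":-1,"delta_pos":[0,0,1.3],"yaw":-0.18}]'

```text
clock: 3.02
eef_pos: [555.8, 44.2, 307.0]
tcp_rot: [-3.141, 0.0, 1.624]
contact_force: [0.4, -0.4, 0.4]
opening: 0.999
grasp_force: 0.0
```

Request:
apply_moves --deltas '[{"claw":-1,"delta_pos":[0,0,0],"yaw":-0.18},{"claw":-1,"delta_pos":[0,0,0],"yaw":-0.18},{"claw":-1,"delta_pos":[0,0,0],"yaw":-0.18},{"claw":-1,"delta_pos":[0,0,0],"yaw":-0.18},{"claw":-1,"delta_pos":[0,0,0],"yaw":-0.18},{"claw":-1,"delta_pos":[0,0,0],"yaw":-0.18},{"claw":-1,"delta_pos":[0,0,0],"yaw":-0.18},{"claw":-1,"delta_pos":[0,0,0],"yaw":-0.18}]'

```text
clock: 4.03
eef_pos: [555.8, 44.2, 307.4]
tcp_rot: [-3.141, -0.001, 3.064]
contact_force: [0.7, -1.2, -0.1]
opening: 0.998
grasp_force: 0.0
```

Request:
apply_moves --deltas '[{"claw":-1,"delta_pos":[0,0,0],"yaw":-0.18},{"claw":-1,"delta_pos":[0,0,0],"yaw":-0.1},{"claw":-1,"delta_pos":[0,0,0],"yaw":0},{"claw":-1,"delta_pos":[0,0,0],"yaw":0}]'

```text
clock: 4.53
eef_pos: [556.2, 45.0, 307.6]
tcp_rot: [-3.142, -0.0, -2.947]
contact_force: [-0.5, 0.8, 0.2]
opening: 0.996
grasp_force: 0.0
```

Run:
```python
from fit import *
s=r.sense();f=r.grab_frame("wrist");print(s["eef_pos"],s["tcp_rot"],s["qpos"],s["contact_force"])
W=wristworld(f,s);np.savez("w2.npz",W=W,img=f["img"]);cv2.imwrite("pics/w2.png",f["img"]);fit(W,f["img"],(557,49))
a=np.load("w1.npz")["W"]
for p in ((269,156),(282,181)): print(a[p[1],p[0]])
```

```text
[556.1852955   45.04115543 307.59273706] [-3.14154047e+00 -2.55823234e-04 -2.94672485e+00] [ 7.81425632e-02  3.63862149e-01  1.86337374e+00 -1.03010104e-04
  9.14604775e-01 -1.68745872e+00] [-0.46101639  0.77393263  0.22673738]
top [556.32  48.58] 20.12 62.7 [555.9   48.38  62.72]
case [556.52  48.27] 41.61
red (np.float64(103.8), 32) green (np.float64(-55.6), 50) blue (np.float64(-132.1), 56)
ptr top (np.float64(55.9), 15)
ptr flange (np.float64(104.7), 1)
[572.64366372  68.23338347  39.03774646]
[560.13565278  50.35884974  64.09787493]
```

View pics/w2.png

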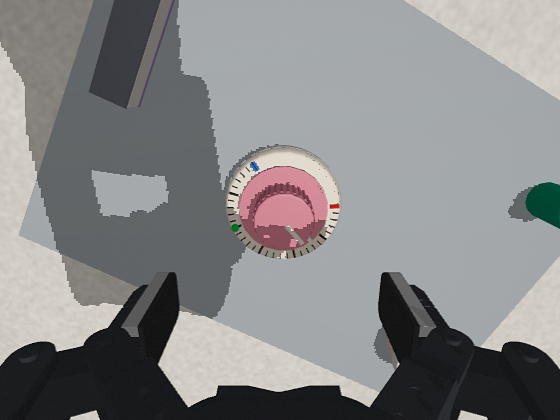

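Request:
apply_moves --deltas '[{"claw":-1,"delta_pos":[-0.13,0.32,1.0],"yaw":0},{"claw":-1,"delta_pos":[0,0,1.5],"yaw":0},{"claw":-1,"delta_pos":[0,0,1.5],"yaw":0},{"claw":-1,"delta_pos":[0,0,1.5],"yaw":0},{"claw":-1,"delta_pos":[0,0,0.5],"yaw":0},{"claw":-1,"delta_pos":[0,0,0],"yaw":0},{"claw":-1,"delta_pos":[0,0,0],"yaw":0},{"claw":-1,"delta_pos":[0,0,0],"yaw":0}]'

```text
clock: 5.58
eef_pos: [557.4, 49.3, 248.2]
tcp_rot: [-3.142, 0.001, -2.943]
contact_force: [0.2, 0.3, 0.2]
opening: 0.999
grasp_force: 0.0
```

Run:
```python
from fit import *
s=r.sense();f=r.grab_frame("wrist");print(s["eef_pos"],s["tcp_rot"],s["qpos"],s["contact_force"])
W=wristworld(f,s);np.savez("w3.npz",W=W,img=f["img"]);c,c2=fit(W,f["img"],(557,49))
R=Ro.from_euler("xyz",s["tcp_rot"]).as_matrix()
print("tool-frame offset of top", (np.r_[c,65]-s["eef_pos"])@R)
s2=r.sense();print(s2["eef_pos"])
```

```text
[557.3638943   49.26429101 248.2408589 ] [-3.14150686e+00  1.02235155e-03 -2.94345185e+00] [ 8.54691396e-02  4.50579873e-01  1.89584631e+00  4.16379206e-05
  7.94140955e-01 -1.68349711e+00] [0.1879427  0.34150345 0.17905796]
top [556.59  48.58] 20.14 62.7 [555.72  48.31  62.73]
case [556.2   48.43] 41.72
red (np.float64(103.2), 56) green (np.float64(-55.4), 79) blue (np.float64(-131.4), 94)
ptr top (np.float64(49.7), 160)
ptr flange (np.float64(nan), 0)
tool-frame offset of top [  1.08230664  -0.49999597 183.23989173]
[557.30659535  49.2660748  248.14751927]fit.py:10: RuntimeWarning: Mean of empty slice
  ang=lambda m,c:(np.degrees(np.arctan2(*(np.nanmean(W[m],0)[:2]-c)[::-1])).round(1),int(m.sum()))
```

Request:
apply_moves --deltas '[{"claw":-1,"delta_pos":[0.05,-0.06,0.8],"yaw":0},{"claw":-1,"delta_pos":[0,0,0.8],"yaw":0},{"claw":-1,"delta_pos":[0,0,0.8],"yaw":0},{"claw":-1,"delta_pos":[0,0,0.8],"yaw":0},{"claw":-0.2,"delta_pos":[0,0,0],"yaw":0},{"claw":-0.2,"delta_pos":[0,0,0],"yaw":0},{"claw":-0.2,"delta_pos":[0,0,0],"yaw":0},{"claw":-0.2,"delta_pos":[0,0,0],"yaw":0}]' --grip_force 25

```text
clock: 6.62
eef_pos: [556.9, 48.6, 216.0]
tcp_rot: [-3.142, 0.001, -2.943]
contact_force: [-0.6, -0.3, 1.0]
opening: 0.597
grasp_force: 0.0
```

Run:
```python
from fit import *
s=r.sense();f=r.grab_frame("wrist");print(s)
W=wristworld(f,s);cv2.imwrite("pics/w4.png",f["img"]);fit(W,f["img"],(557,49))
```

```text
{'clock': 6.625, 'qpos': array([ 8.43845550e-02,  5.00460998e-01,  1.91051075e+00, -5.86366818e-07,
        7.30111735e-01, -1.68467361e+00]), 'qvel': array([-2.98694995e-04, -8.37300721e-05,  5.98664905e-04,  7.37310430e-05,
        1.19651669e-03, -3.55324447e-04]), 'joint_efforts': array([ 9.40567188e-04, -5.92681146e+01, -2.28708154e+01, -2.45299060e-05,
       -1.25650873e-03,  4.73675721e-05]), 'eef_pos': array([556.85609533,  48.60719726, 215.95516637]), 'tcp_rot': array([-3.14153441e+00,  5.05827984e-04, -2.94333036e+00]), 'contact_force': array([-0.62324814, -0.3202159 ,  0.95178977]), 'wrist_torque': array([ 0.03618231, -0.04607211, -0.00761641]), 'grasp_force': 0.0, 'opening': 0.596703491709283}
top [554.62  48.51] 29.16 62.7 [555.3   48.34  62.88]
case [556.37  48.42] 41.51
red (np.float64(103.7), 47) green (np.float64(nan), 0) blue (np.float64(-131.3), 136)
ptr top (np.float64(41.8), 232)
ptr flange (np.float64(88.9), 4)fit.py:10: RuntimeWarning: Mean of empty slice
  ang=lambda m,c:(np.degrees(np.arctan2(*(np.nanmean(W[m],0)[:2]-c)[::-1])).round(1),int(m.sum()))
```

View pics/w4.png

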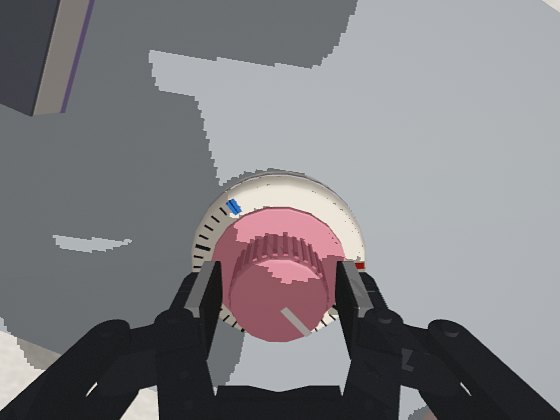

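The pads (219 and 338) straddle the knob (231 to 329) almost centrally. Now I'll close.

Request:
apply_moves --deltas '[{"claw":0.0,"delta_pos":[0,0,0],"yaw":0},{"claw":0.1,"delta_pos":[0,0,0],"yaw":0},{"claw":0.3,"delta_pos":[0,0,0],"yaw":0},{"claw":0.3,"delta_pos":[0,0,0],"yaw":0},{"claw":0.5,"delta_pos":[0,0,0],"yaw":0},{"claw":0.5,"delta_pos":[0,0,0],"yaw":0}]' --grip_force 25

```text
clock: 7.42
eef_pos: [556.9, 48.6, 215.8]
tcp_rot: [-3.142, 0.0, -2.943]
contact_force: [-1.0, -0.6, 4.0]
opening: 0.454
grasp_force: 24.9
```

Request:
apply_moves --deltas '[{"claw":1,"delta_pos":[0,0,0.1],"yaw":0},{"claw":1,"delta_pos":[0,0,0.1],"yaw":0},{"claw":1,"delta_pos":[0,0,0],"yaw":0},{"claw":1,"delta_pos":[0,0,0],"yaw":0}]' --grip_force 50

```text
clock: 7.92
eef_pos: [557.0, 48.6, 214.3]
tcp_rot: [-3.142, 0.001, -2.943]
contact_force: [-2.5, -0.4, 10.4]
opening: 0.446
grasp_force: 51.5
```

Request:
apply_moves --deltas '[{"claw":1,"delta_pos":[0,0,0.1],"yaw":0},{"claw":1,"delta_pos":[0,0,0],"yaw":0},{"claw":1,"delta_pos":[0,0,0],"yaw":0}]'

```text
clock: 8.3
eef_pos: [557.0, 48.6, 213.5]
tcp_rot: [-3.141, 0.001, -2.943]
contact_force: [-2.3, -1.2, 13.5]
opening: 0.449
grasp_force: 51.8
```

Request:
apply_moves --deltas '[{"claw":1,"delta_pos":[0,0,0.03],"yaw":0.05},{"claw":1,"delta_pos":[0,0,0],"yaw":0.1},{"claw":1,"delta_pos":[0,0,0],"yaw":0.1},{"claw":1,"delta_pos":[0,0,0],"yaw":0.1}]'

```text
clock: 8.8
eef_pos: [557.0, 48.6, 213.3]
tcp_rot: [3.141, 0.001, 2.987]
contact_force: [-2.0, -0.6, 13.7]
opening: 0.45
grasp_force: 52.1
```

Run:
```python
from fit import *
s=r.sense();print(s["contact_force"],s["wrist_torque"],s["tcp_rot"],s["qpos"][5])
f=r.grab_frame("wrist");fit(wristworld(f,s),f["img"],(557,49))
```

```text
[-2.04265883 -0.61027936 13.68539066] [-0.12243888  0.53022428  0.17318599] [3.14147109e+00 7.76027855e-04 2.98686826e+00] -1.331601647555273
top [550.48  50.04] 29.19 64.1 [552.26  50.28  64.26]
case [551.8   48.68] 39.4
red (np.float64(95.7), 87) green (np.float64(nan), 0) blue (np.float64(-130.6), 130)
ptr top (np.float64(13.0), 41)
ptr flange (np.float64(nan), 0)fit.py:10: RuntimeWarning: Mean of empty slice
  ang=lambda m,c:(np.degrees(np.arctan2(*(np.nanmean(W[m],0)[:2]-c)[::-1])).round(1),int(m.sum()))
```

Request:
apply_moves --deltas '[{"claw":1,"delta_pos":[0,0,0],"yaw":0.13},{"claw":1,"delta_pos":[0,0,0],"yaw":0.13},{"claw":1,"delta_pos":[0,0,0],"yaw":0.13},{"claw":1,"delta_pos":[0,0,0],"yaw":0.13},{"claw":1,"delta_pos":[0,0,0],"yaw":0.13},{"claw":1,"delta_pos":[0,0,0],"yaw":0.13},{"claw":1,"delta_pos":[0,0,0],"yaw":0.13},{"claw":1,"delta_pos":[0,0,0],"yaw":0.13}]'

```text
clock: 9.85
eef_pos: [557.0, 48.7, 213.3]
tcp_rot: [3.141, 0.0, 1.946]
contact_force: [-2.5, -0.5, 14.5]
opening: 0.446
grasp_force: 52.1
```

Run:
```python
from fit import *
s=r.sense();print(s["contact_force"],s["wrist_torque"],s["tcp_rot"],s["qpos"][5])
f=r.grab_frame("wrist");cv2.imwrite("pics/w5.png",f["img"]);fit(wristworld(f,s),f["img"],(557,49))
```

```text
[-2.4917247  -0.45326539 14.53366829] [-0.02803859  0.58320367  0.17833906] [3.14082947e+00 2.11415518e-04 1.94586842e+00] -0.2906129659222512
top [554.78  54.76] 29.33 64.2 [555.58  53.27  64.33]
case [557.68  48.84] 40.38
red (np.float64(104.6), 87) green (np.float64(-57.2), 3) blue (np.float64(112.4), 2)
ptr top (np.float64(-44.0), 42)
ptr flange (np.float64(nan), 0)fit.py:10: RuntimeWarning: Mean of empty slice
  ang=lambda m,c:(np.degrees(np.arctan2(*(np.nanmean(W[m],0)[:2]-c)[::-1])).round(1),int(m.sum()))
```

View pics/w5.png

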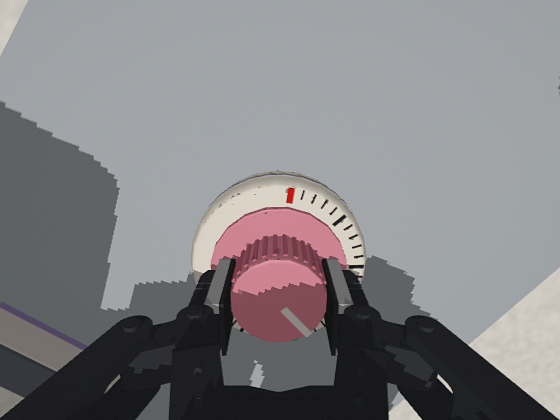

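The red mark is still at 104.6°, so the case hasn't turned. The pointer is unchanged relative to the gripper, so the knob isn't slipping in the pads. Continuing.

Request:
apply_moves --deltas '[{"claw":1,"delta_pos":[0,0,0],"yaw":0.13},{"claw":1,"delta_pos":[0,0,0],"yaw":0.13},{"claw":1,"delta_pos":[0,0,0],"yaw":0.13},{"claw":1,"delta_pos":[0,0,0],"yaw":0.13},{"claw":1,"delta_pos":[0,0,0],"yaw":0.13},{"claw":1,"delta_pos":[0,0,0],"yaw":0.13},{"claw":1,"delta_pos":[0,0,0],"yaw":0.13},{"claw":1,"delta_pos":[0,0,0],"yaw":0.13}]'

```text
clock: 10.9
eef_pos: [557.1, 48.7, 213.3]
tcp_rot: [3.141, -0.001, 0.906]
contact_force: [-2.2, 1.1, 14.1]
opening: 0.45
grasp_force: 52.0
```

Request:
apply_moves --deltas '[{"claw":1,"delta_pos":[0,0,0],"yaw":0.13},{"claw":1,"delta_pos":[0,0,0],"yaw":0.13},{"claw":1,"delta_pos":[0,0,0],"yaw":0.13},{"claw":1,"delta_pos":[0,0,0],"yaw":0.13},{"claw":1,"delta_pos":[0,0,0],"yaw":0.13},{"claw":1,"delta_pos":[0,0,0],"yaw":0.13},{"claw":1,"delta_pos":[0,0,0],"yaw":0.13},{"claw":1,"delta_pos":[0,0,0],"yaw":0.09}]'

```text
clock: 11.9
eef_pos: [557.2, 48.6, 213.4]
tcp_rot: [-3.141, -0.001, -0.093]
contact_force: [-2.6, -0.5, 14.4]
opening: 0.448
grasp_force: 52.1
```

Run:
```python
from fit import *
s=r.sense();print(s["contact_force"],s["wrist_torque"],s["tcp_rot"],s["qpos"][5])
f=r.grab_frame("wrist");cv2.imwrite("pics/w6.png",f["img"]);fit(wristworld(f,s),f["img"],(557,49))
```

```text
[-2.55646477 -0.46104059 14.37975395] [-0.15237636  0.28455108  0.25316669] [-3.14146480e+00 -1.44178395e-03 -9.32674215e-02] 1.7486167955825749
top [563.97  48.36] 29.11 63.7 [561.86  48.18  64.04]
case [558.85  48.29] 40.19
red (np.float64(nan), 0) green (np.float64(-58.5), 131) blue (np.float64(-23.4), 6)
ptr top (np.float64(-160.1), 58)
ptr flange (np.float64(nan), 0)fit.py:10: RuntimeWarning: Mean of empty slice
  ang=lambda m,c:(np.degrees(np.arctan2(*(np.nanmean(W[m],0)[:2]-c)[::-1])).round(1),int(m.sum()))
```

View pics/w6.png

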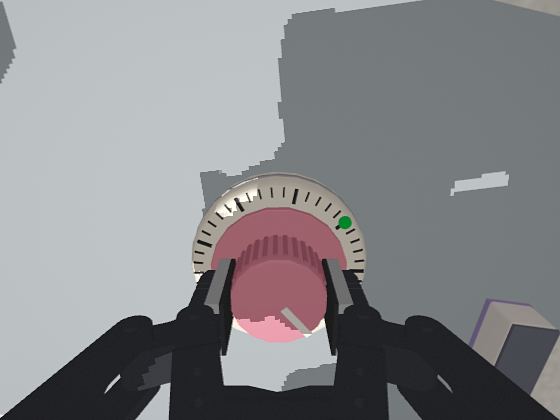

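The green dot is at (345,222), and the pointer is still fixed relative to the gripper. The torque reads a little high, so I'll settle for a row and recheck the green dot's angle about the known axis.

Request:
apply_moves --deltas '[{"claw":1,"delta_pos":[0,0,0],"yaw":0}]'

```text
clock: 12.08
eef_pos: [557.3, 48.6, 213.3]
tcp_rot: [-3.141, -0.001, -0.09]
contact_force: [-1.4, -1.0, 13.6]
opening: 0.451
grasp_force: 52.1
```

Run:
```python
from fit import *
s=r.sense();print(s["contact_force"],s["wrist_torque"],s["tcp_rot"])
f=r.grab_frame("wrist")
def green(W,img,c):
    h=cv2.cvtColor(img,cv2.COLOR_BGR2HSV).astype(int);d=np.hypot(W[...,0]-c[0],W[...,1]-c[1])
    m=(h[...,0]>50)&(h[...,0]<80)&(h[...,1]>120)&(d<46)&(d>28)
    p=np.nanmedian(W[m],0);print(p,np.hypot(*(p[:2]-c)),np.degrees(np.arctan2(*(p[:2]-c)[::-1])))
for n in("w1","w2","w3"):
    a=np.load(n+".npz");green(a["W"],a["img"],np.array({"w1":(557.4,48.5),"w2":(556.4,48.4),"w3":(556.5,48.5)}[n]))
W=wristworld(f,s)
for c in((557,48.5),(557.5,48.5),(558,48.5)):green(W,f["img"],np.array(c))
# pointer in tool frame: top-surface bright/grey pixels
for im in (cv2.imread("pics/w4.png"),f["img"]):
    h=cv2.cvtColor(im,cv2.COLOR_BGR2HSV)[275:342,236:326].astype(int)
    v,u=np.nonzero(h[...,1]<50);print(len(u),np.mean(u)+236,np.mean(v)+275,cv2.fitLine(np.stack([u,v],1).astype(np.float32),cv2.DIST_HUBER,0,.01,.01).ravel())
```

```text
[-1.38542955 -0.99515856 13.63574391] [-0.13748703  0.39469941  0.04592115] [-3.14137256e+00 -1.46374912e-03 -9.04826692e-02]
[578.51359429  16.25336105  35.81647619] 38.543865755026246 -56.78509230884036
[578.34635793  16.57216337  35.66437505] 38.660752854748424 -55.41243791860249
[578.20484423  16.65324877  35.58204474] 38.539795360698314 -55.72399343048799
[578.66833227  16.53107493  32.88039693] 38.620315816277795 -55.87083241290838
[578.66833227  16.53107493  32.88039693] 38.342019527910395 -56.4893304137463
[578.66833227  16.53107493  32.88039693] 38.068256188171894 -57.1167981275115
901 289.67036625971144 330.22974472807994 [ 0.9977849  -0.06652255 50.877678   57.2106    ]
880 288.5215909090909 330.21818181818185 [ 9.9870938e-01 -5.0789725e-02  5.1008606e+01  5.7005203e+01]
```

Run:
```python
from fit import *
s=r.sense();f=r.grab_frame("wrist");W=wristworld(f,s)
def ptr(W,img,box,c,lab):
    u0,u1,v0,v1=box;h=cv2.cvtColor(img,cv2.COLOR_BGR2HSV)[v0:v1,u0:u1].astype(int)
    m=(h[...,1]<70); n,L,st,_=cv2.connectedComponentsWithStats(m.astype(np.uint8))
    for k in range(1,n):
        if st[k,4]<12: continue
        P=W[v0:v1,u0:u1][L==k];P=P[(P[:,2]>55)&(P[:,2]<70)]
        if len(P)<8: continue
        q=P[:,:2];m0=q.mean(0);e=np.linalg.svd(q-m0,full_matrices=False);t=e[2][0];t=t*np.sign(t@(m0-c))
        print(lab,st[k],len(P),m0.round(1),"axis",np.degrees(np.arctan2(t[1],t[0])).round(1),"radial",np.degrees(np.arctan2(*(m0-c)[::-1])).round(1),e[1].round(1))
for n,b,c in(("w1",(262,290,160,190),(557.4,48.5)),("w2",(278,312,215,250),(556.4,48.5)),("w3",(260,320,200,320),(556.5,48.5))):
    a=np.load(n+".npz");ptr(a["W"],a["img"],b,np.array(c),n)
ptr(W,f["img"],(270,320,298,336),np.array((557.2,48.6)),"now")
```

```text
w1 [ 9  6 12 18 78] 78 [563.8  57. ] axis 50.9 radial 53.1 [43.3  9.7]
w2 [  7  10  27  25 226] 129 [563.8  57.3] axis 52.9 radial 50.0 [56.5 12.9]
w3 [   0   66   60   54 1943] 231 [564.4  57.2] axis 47.9 radial 47.8 [76.1 40.8]
now [ 11   9  39  29 372] 304 [548.2  41.8] axis -141.4 radial -142.8 [87.1 23.5]
```

The dial is at about 247–249°, past the 240° top mark, and the case hasn't moved. Next I'll turn it back by about 1.5 rad.

Request:
apply_moves --deltas '[{"claw":1,"delta_pos":[0,0,0.02],"yaw":-0.05},{"claw":1,"delta_pos":[0,0,0],"yaw":-0.1},{"claw":1,"delta_pos":[0,0,0],"yaw":-0.13},{"claw":1,"delta_pos":[0,0,0],"yaw":-0.13},{"claw":1,"delta_pos":[0,0,0],"yaw":-0.13},{"claw":1,"delta_pos":[0,0,0],"yaw":-0.13},{"claw":1,"delta_pos":[0,0,0],"yaw":-0.13},{"claw":1,"delta_pos":[0,0,0],"yaw":-0.13}]'

```text
clock: 13.18
eef_pos: [557.2, 48.7, 213.2]
tcp_rot: [3.141, -0.001, 0.844]
contact_force: [-2.7, 0.6, 13.2]
opening: 0.449
grasp_force: 52.1
```

Request:
apply_moves --deltas '[{"claw":1,"delta_pos":[0,0,0],"yaw":-0.13},{"claw":1,"delta_pos":[0,0,0],"yaw":-0.13},{"claw":1,"delta_pos":[0,0,0],"yaw":-0.13},{"claw":1,"delta_pos":[0,0,0],"yaw":-0.1},{"claw":1,"delta_pos":[0,0,0],"yaw":-0.08},{"claw":1,"delta_pos":[0,0,0],"yaw":0}]'

```text
clock: 13.92
eef_pos: [557.1, 48.7, 213.2]
tcp_rot: [3.141, -0.001, 1.411]
contact_force: [-2.2, 0.7, 14.8]
opening: 0.45
grasp_force: 52.2
```

Run:
```python
from fit import *
s=r.sense();f=r.grab_frame("wrist");W=wristworld(f,s);img=f["img"]
print(s["contact_force"],s["wrist_torque"],s["tcp_rot"],s["eef_pos"])
c=np.array((557.1,48.6));d=np.hypot(*(W[...,:2]-c).transpose(2,0,1))
h=cv2.cvtColor(img,cv2.COLOR_BGR2HSV).astype(int);v,u=np.mgrid[:420,:560]
for n,m in(("red",((h[...,0]<8)|(h[...,0]>172))&(h[...,1]>180)&(d>34)&(d<44)),("green",(h[...,0]>50)&(h[...,0]<80)&(h[...,1]>120)&(d>30)&(d<46)),("blue",(h[...,0]>100)&(h[...,0]<130)&(h[...,1]>110)&(d>30)&(d<46)),("ptr",(h[...,1]<70)&(W[...,2]>58)&(u>276)&(u<315)&(v>303)&(v<336))):
    if m.sum()<4: print(n,"none");continue
    p=np.nanmedian(W[m],0);print(n,m.sum(),p.round(1),np.degrees(np.arctan2(*(p[:2]-c)[::-1])).round(1))
```

```text
[-2.22671735  0.68241356 14.79267035] [ 0.091584    0.57666522 -0.00716112] [ 3.14068412e+00 -5.06616207e-04  1.41066073e+00] [557.0730111   48.71272358 213.1505873 ]
red 81 [548.2  84.8  32.5] 103.9
green none
blue 45 [530.9  22.5  32.2] -135.1
ptr 290 [562.8  39.1  60.5] -59.2
```

Request:
apply_moves --deltas '[{"claw":1,"delta_pos":[0,0,0],"yaw":-0.05},{"claw":1,"delta_pos":[0,0,0],"yaw":0},{"claw":1,"delta_pos":[0,0,0],"yaw":0},{"claw":1,"delta_pos":[0,0,-0.1],"yaw":0},{"claw":1,"delta_pos":[0,0,-0.1],"yaw":0},{"claw":1,"delta_pos":[0,0,-0.05],"yaw":0},{"claw":1,"delta_pos":[0,0,0],"yaw":0},{"claw":1,"delta_pos":[0,0,0],"yaw":0}]'

```text
clock: 14.98
eef_pos: [557.0, 48.7, 215.1]
tcp_rot: [3.141, -0.0, 1.46]
contact_force: [-0.2, 0.7, 7.2]
opening: 0.449
grasp_force: 51.7
```

Run:
```python
from fit import *
s=r.sense();f=r.grab_frame("wrist");W=wristworld(f,s);img=f["img"]
print(s["contact_force"],s["wrist_torque"],s["tcp_rot"],s["eef_pos"])
c=np.array((557.1,48.6));d=np.hypot(*(W[...,:2]-c).transpose(2,0,1))
h=cv2.cvtColor(img,cv2.COLOR_BGR2HSV).astype(int);v,u=np.mgrid[:420,:560]
for n,m in(("red",((h[...,0]<8)|(h[...,0]>172))&(h[...,1]>180)&(d>34)&(d<44)),("blue",(h[...,0]>100)&(h[...,0]<130)&(h[...,1]>110)&(d>30)&(d<46)),("ptr",(h[...,1]<70)&(W[...,2]>58)&(u>276)&(u<315)&(v>303)&(v<336))):
    if m.sum()<4: print(n,"none");continue
    p=np.nanmedian(W[m],0);print(n,m.sum(),p.round(1),np.degrees(np.arctan2(*(p[:2]-c)[::-1])).round(1))
```

```text
[-0.23322434  0.70062599  7.20167875] [ 0.01537165  0.17161873 -0.08050738] [ 3.14086445e+00 -3.90677221e-04  1.45953789e+00] [557.01624596  48.69361816 215.06860736]
red 78 [548.   84.9  34.3] 104.0
blue 25 [585.5  53.4  33.7] 9.6
ptr 296 [563.1  39.4  62.2] -56.9
```

Request:
apply_moves --deltas '[{"claw":1,"delta_pos":[0,0,-0.06],"yaw":0},{"claw":1,"delta_pos":[0,0,0],"yaw":0},{"claw":-0.2,"delta_pos":[0,0,0],"yaw":0},{"claw":-0.2,"delta_pos":[0,0,0],"yaw":0},{"claw":-1,"delta_pos":[0,0,0],"yaw":0},{"claw":-1,"delta_pos":[0,0,0],"yaw":0},{"claw":-1,"delta_pos":[0,0,-0.8],"yaw":0},{"claw":-1,"delta_pos":[0,0,-1.2],"yaw":0}]' --grip_force 25

```text
clock: 16.02
eef_pos: [556.7, 48.6, 235.8]
tcp_rot: [-3.141, 0.0, 1.46]
contact_force: [0.7, 0.0, 0.4]
opening: 1.0
grasp_force: 0.0
```

Request:
apply_moves --deltas '[{"claw":-1,"delta_pos":[0,0,-2.5],"yaw":0},{"claw":-1,"delta_pos":[0,0,-2.5],"yaw":0},{"claw":-1,"delta_pos":[0,0,-2.5],"yaw":0},{"claw":-1,"delta_pos":[0,0,-2],"yaw":0},{"claw":-1,"delta_pos":[0,0,-1],"yaw":0},{"claw":-1,"delta_pos":[0,0,0],"yaw":0},{"claw":-1,"delta_pos":[0,0,0],"yaw":0}]'

```text
clock: 16.9
eef_pos: [556.4, 48.5, 339.6]
tcp_rot: [-3.141, 0.0, 1.46]
contact_force: [-0.1, -0.6, -0.8]
opening: 0.999
grasp_force: 0.0
```

Run:
```python
from fit import *
s=r.sense();f=r.grab_frame("wrist");W=wristworld(f,s);img=f["img"];print(s["eef_pos"],s["contact_force"])
c,c2=fit(W,img,(557,48.5))
z=W[...,2];d=np.hypot(W[...,0]-557,W[...,1]-48.5);v,u=np.nonzero((d<50)&(z>20))
i=img[v.min()-5:v.max()+5,u.min()-5:u.max()+5];cv2.imwrite("pics/end.png",cv2.resize(i,None,fx=4,fy=4,interpolation=cv2.INTER_CUBIC))
h=cv2.cvtColor(img,cv2.COLOR_BGR2HSV)[...,1]
m=(d<18)&(z>60)&(h<70);q=W[m][:,:2];t=np.linalg.svd(q-q.mean(0))[2][0];print(m.sum(),q.mean(0),np.degrees(np.arctan2(t[1],t[0])))
```

```text
[556.43201443  48.54134786 339.63961626] [-0.13490598 -0.63474057 -0.80991427]
top [557.6   48.93] 19.97 62.7 [557.29  49.18  62.69]
case [557.09  48.72] 41.58
red (np.float64(103.8), 26) green (np.float64(-56.8), 37) blue (np.float64(-129.9), 40)
ptr top (np.float64(-61.6), 72)
ptr flange (np.float64(-57.8), 7)
4040 [558.2204454   58.46072402] 171.28371840607102
```

View pics/end.png

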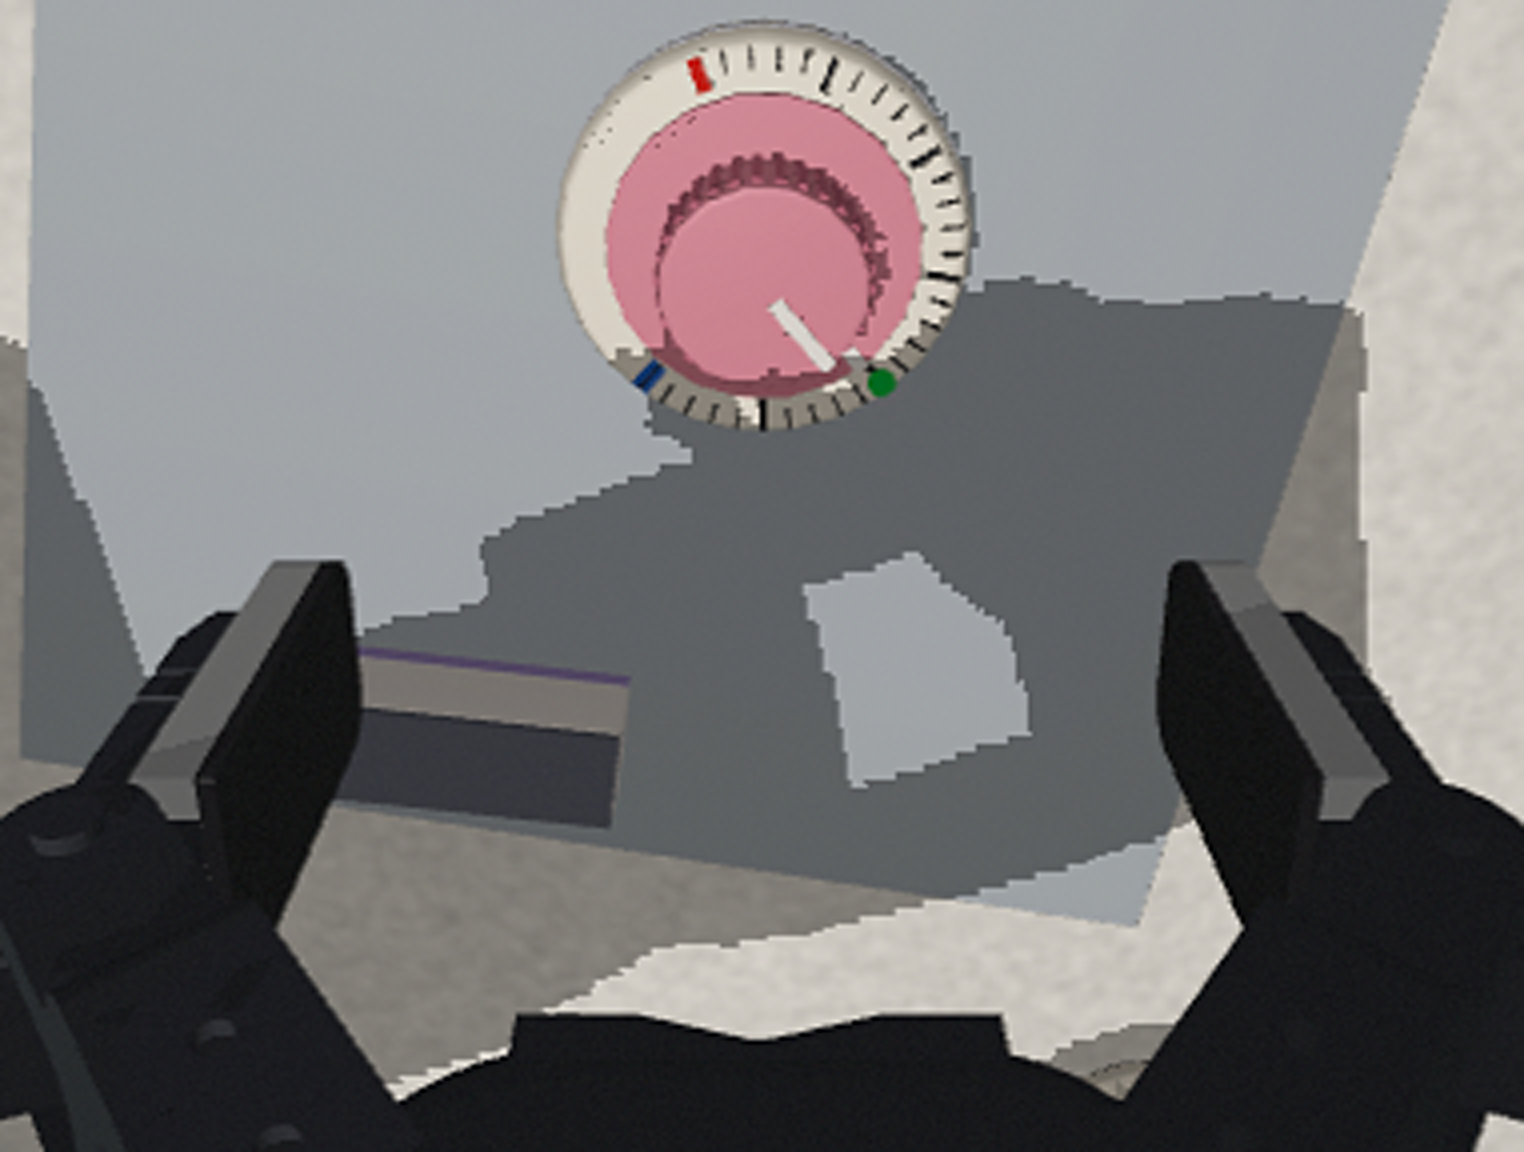

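The pointer's flange stroke, at about (855,358) in the crop, lines up with the green dot at (882,382) to within roughly 1–2°. The case hasn't moved and the gripper is clear.

```bash
python3 -c "
from rig import r
print(r.sign_off())"
```

```text
the job is handed in; nothing more can be done
None
```

The job is handed in: I wound the timer about 7–8° past the 30-minute mark, then back to 20 minutes, where the pointer lines up with the green dot to within about 2°. The case stayed put to within measurement accuracy, I pressed with about 14 N while twisting, and the robot did not go near the other things on the mat.

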